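Tap home the lock pins of the TV anchor bracket

ROBOT

A 6-joint arm with a two-finger parallel gripper is mounted at the origin on the work surface. World frame = base frame: x ahead of the robot, y to its left, z up, the work surface at z = 0. Lengths are in m, angles in degrees, forces in N, time in s.
With the tool pointing down it reaches from about 0.4 to 0.825 m from the base axis. Payload 7 kg.
Tool frame: the origin (TCP) lies between the finger pads; the fingertips stand 22 mm ahead of it and the grasp point (between the pads) lies 3 mm ahead of it; z points along the fingers, y is the line along which they close (so a half turn about z gives the same grasp; the last joint's range is limited). The gripper opens to 88 mm and grips with 3 to 60 N. Pads are 19 mm wide; open, the fingers measure 130 mm over their backs; the gripper's body (78 mm by 193 mm) begins 47 mm behind the grasp point.
Start: joints at [-53.107, 20.546, 0.682, 0, -70.136, -16.507], TCP at [0.235, -0.633, 0.249] pointing down, gripper open.
Joint ranges: [-176.03, 176.03], [-82.01, 121.73], [-58.28, 71.71], [-173.87, 95.51], [-174.79, -0.11], [-173.66, 173.66]. Speed limits (degrees/s): [136.94, 136.94, 172.46, 180, 180, 180].

INTERFACE

Orientations are given as [roll, pitch, yaw] about the fixed x, y, z axes, in that order (R = Rz(yaw) Ry(pitch) Rx(roll)).
In Python, from plant import ctrl gives the robot as it stands.
- The arm moves only by the tool apply_moves, never from a script. Its argument "targets" is a list of rows, each an object with "travel": the shift along the tool's x, y, z in mm, a list of three; "roll": the turn about the tool's z in degrees; "jaw": the finger opening in mm, from 0 to 87.6. In form: [{"travel": [tx, ty, tz], "roll": roll, "jaw": jaw}, ...]. A call has 1 to 10 rows; each row shifts and turns the commanded pose from where the row before left it, along the tool's axes as they then stand; what a row does not reach is not made up. A row lasts 1/10 s, in which the tool goes at most 50 mm and 8.59 degrees, less where a joint would pass 70% of its speed; a pose out of reach is approached as far as the arm can. A call with a gripper value outside its range is refused whole. The fingers move at their own pace and stop on an object; the grip force is fixed at half the most. Time passes only in rows, so rows that do not move let the fingers close. It gives the time, the measured TCP pose, the force, the opening and the grip force at its end, in the units of the state.
- ctrl.get_obs(): the state, without advancing time (a new reading comes with each control period).
- ctrl.snapshot(name): name is "scene" or "top" or "wrist"; returns the picture (420x560x3 uint8, red, green, blue); there is no depth.
- ctrl.calibration(name): a dict with "K" (3x3 intrinsics, pixels), "extrinsics" (4x4, takes a point from camera to world coordinates); the wrist camera has in their place "hand_eye" (4x4, takes a point from camera to tool coordinates, whose origin is the TCP and whose axes are the flange's). Camera axes: x right, y down, z forward; pixel columns grow to the right and rows downward; lengths in m; the calibration is good to about 2 mm. A picture is of the moment at which its call begins: read the wrist's pose just before it. calibration takes no time and is no camera call.
- ctrl.close_job(): hands the job in; it is judged then, once.
The state is a dict: "clock": time; "joint_pos": joint angles; "qvel": joint speeds; "tau": joint torques, N m; "tool_pos": TCP position; "orientation": TCP orientation; "force": force on the tool from outside, world axes, zero at the start; "moment": the same for the moment, N m; "opening": finger opening in m; "gripper_force": force on a finger pad.
Only numpy, scipy, OpenCV 4.12 (cv2) and the standard library are available. Lean on these libraries where they do the work, as an engineer would, in place of code of your own. Each camera call takes 0.05 s, during which the arm holds its last target. There are 200 camera calls.

TASK

Pick up the small mallet and with it, not the fingers, drive both orange-headed spring pins of the TV anchor bracket down, the left one (as seen from the robot) first, then the right: square on along their slanted length, each until it bottoms in its hole and takes a firm push of 20 newtons without giving, but never more than 40. How far each still has to go cannot be seen, only felt. Then put the mallet in the wide compartment of the tool tray, standing on a face as it was found, its handle along the compartment and its head at the blue-pad end; leave everything else on the bench where it is.

Things in the scene. Friction and masses are not known exactly. Their poses are not given: they have to be found in the camera images.
- mallet: Stubby mallet, 0.18-0.35 kg, standing on a striking face. Head 70 mm high: two 40 x 40 mm rubber faces, 36 mm blue body between. Wooden handle, section 22 (y) x 24 (z) mm, leaves the head at mid height to -x: x -18 to -130 mm, centre line at z 35 mm. Origin: centre of the lower face; z: striking direction (head's length); x points from handle to head.
- mallet_grip (a point): Point on the centre line of the mallet's handle, 50 mm from the head's axis (-50, 0, 35 mm in the mallet's frame): a place to grip, near the head.
- anchor: TV anchor bracket of bent metal, fixed: foot 150 (x) x 170 (y) x 6 mm; on it a sloped plate, 100 mm up the slope x 150 mm wide x 8 mm, that carries the two pins and descends to -x at 20 degrees (0.349 rad); back edge about 80 mm high. Origin: centre of the foot's underside.
- pin_left: Orange head of the spring pin on the bracket's +y side: disc 18 mm across, 6 mm thick, on a 12 mm shaft. Origin: centre of its top; z: the pin's length, out of the plate, leaning 0.349 rad to the bracket's -x. Top starts 9 to 33 mm off the plate, slides down 5 to 17 mm against 7 to 11 N, stays where left, and bottoms 4 to 16 mm off the plate, at a depth only touch can tell.
- pin_right: The same pin on the bracket's -y side, 90 mm from the other.
- pin_left_seat (a point): Point on the sloped plate's surface where pin_left goes in, (0, 45, 62) mm in the bracket's frame; the pin's axis passes through it.
- pin_right_seat (a point): The same for pin_right, (0, -45, 62) mm in the bracket's frame.
- tray: Wooden tool tray, does not shift: 210 (x) x 135 (y) x 20 mm outside, walls and floor 5 mm; a lengthwise divider makes a wide compartment (+y side) and a narrow one (-y side). Origin: centre of its underside; x runs along the compartments to the end with the blue pad.
- tray_slot (a point): Centre of the floor of the wide compartment, 200 (x) x 67 (y) mm inside, walls 15 mm above this point; axes as the tray's. A thin blue pad covers the floor from x = 42 to 97 mm: the end for the mallet's head.
- spare_bracket: Flat steel strip 120 x 26 x 6 mm lying in the tray's narrow compartment; leave alone. Origin: centre of its underside.
- speaker: Black speaker 90 x 170 x 100 mm; leave alone. Origin: centre of its underside.
- candy_jar: Glass candy jar with lid, 100 mm diameter, 96 mm high; leave alone. Origin: centre of its underside.
- remote: Remote control in green silicone, 170 x 48 x 20 mm; leave alone. Origin: centre of its underside.
- elephant: Blue ceramic elephant, about 120 mm long, 90 mm high; leave alone. Origin: centre of its underside.
- key_bowl: Steel bowl 120 mm across, 45 mm high; leave alone. Origin: centre of its underside.
Mind the look-alikes: they are no part of the job. Leave any turquoise look-alike of the tray alone. What is shaped like the mallet but purple is not meant.

How it is judged (in metres and radians):
On the way, in this order (a step that is already met when the one before it is completed fails the run):
1. the mallet is lifted off the bench (height (world z) of mallet above 0.05 m), for 0.1 s.
2. the left pin is driven down and, at the bottom, bears a firm push of the mallet (over 15 N; while it still moves it takes about 10 N) (contact force between mallet and pin_left above 15 N and distance of pin_left from where it was at the start of the episode above 0.004 m), for 0.1 s.
3. the right pin is driven down and, at the bottom, bears a firm push of the mallet (over 15 N; while it still moves it takes about 10 N) (contact force between mallet and pin_right above 15 N and distance of pin_right from where it was at the start of the episode above 0.004 m), for 0.1 s.
At the end, for the whole second after the job is handed in: Both pins at least 4 mm below where they started; mallet free and at rest in the wide compartment: on its face (within 6 mm, 0.1 rad), along it within 0.2 rad, head axis 20 to 85 mm from the centre to the blue end, within 20 mm of the centre line, handle the other way (distance of each of pin_left, pin_right from where it was at the start of the episode above 0.004 m and x of mallet in the frame of tray_slot between 0.02 and 0.085 m and y of mallet in the frame of tray_slot between -0.02 and 0.02 m and z of mallet in the frame of tray_slot below 0.006 m and angle between the x axis of mallet and the x axis of tray_slot, either way round below 0.2 rad and x of mallet_grip in the frame of tray_slot below 0.04 m and angle between mallet's own z axis and vertical below 0.1 rad and linear speed of mallet below 0.02 m/s); the robot touches nothing.
It fails at once if a gripper finger or the arm presses on a pin (contact force between any of the fingers, the arm and pin_left above 1 N or contact force between any of the fingers, the arm and pin_right above 1 N).
It fails at once if the mallet face bears on a pin at a slant of more than 12 degrees to the pin's length ((contact force between mallet and pin_left above 3 N and angle between the z axis of mallet and the z axis of pin_left, either way round above 0.21 rad) or (contact force between mallet and pin_right above 3 N and angle between the z axis of mallet and the z axis of pin_right, either way round above 0.21 rad)).
It fails at once if a pin is hit or pressed with more than 40 N, hard enough to break it (contact force between mallet and pin_left above 40 N or contact force between mallet and pin_right above 40 N).
It fails at once if a bystander is shifted by more than 30 mm (distance of any of speaker, candy_jar, remote, elephant, key_bowl, spare_bracket from where it was at the start of the episode above 0.03 m).
It also fails if it takes over 51 s, if anything falls off the work surface, if the arm or the gripper's body presses on something with over 40 N, if the wrist force passes 120 N, or if a joint passes its speed limit or range.

## Working session

There is one attempt and no reset: what is moved stays moved. The work goes in short steps, Python scripts to look and compute and a tool call to move; the robot and the scene stay as the last step left them, time stands still between calls to the robot, and variables do not carry over. Pictures are saved under pics/ and viewed, at most 13 in all, crops included, and the job is handed in when it is done.

Besides the shell and the picture viewer there is one more tool, called as name(argument=value, ...), one argument or row to a line, values as JSON. apply_moves: Moves the arm, as the interface text tells. Its arguments: {"type":"object","properties":{"targets":{"type":"array","items":{"type":"object","properties":{"travel":{"type":"array","items":{"type":"number"}},"roll":{"type":"number"},"jaw":{"type":"number"}}}}},"required":["targets"]}

```bash
mkdir -p pics; python3 - <<'E'
from plant import ctrl
import cv2,numpy as np
np.set_printoptions(precision=4,suppress=True)
for n in("scene","top"):
    im=ctrl.snapshot(n); cv2.imwrite(f"pics/{n}0.png",im[:,:,::-1])
    c=ctrl.calibration(n);print(n,c)
print(ctrl.calibration("wrist"));print(ctrl.get_obs())
E
```

```text
scene {'K': array([[474.4215,   0.    , 291.4147],
       [  0.    , 474.4215, 217.3797],
       [  0.    ,   0.    ,   1.    ]]), 'extrinsics': array([[-0.7819,  0.5308, -0.3269,  0.8689],
       [ 0.6234,  0.6636, -0.4136,  0.5348],
       [-0.0026, -0.5272, -0.8497,  1.1613],
       [ 0.    ,  0.    ,  0.    ,  1.    ]])}
top {'K': array([[489.9861,   0.    , 278.5039],
       [  0.    , 489.9861, 216.277 ],
       [  0.    ,   0.    ,   1.    ]]), 'extrinsics': array([[ 0.0108, -0.997 ,  0.077 ,  0.3056],
       [-0.9999, -0.0117, -0.0122,  0.0079],
       [ 0.013 , -0.0769, -0.997 ,  1.5637],
       [ 0.    ,  0.    ,  0.    ,  1.    ]])}
{'K': array([[298.9529,   0.    , 283.3593],
       [  0.    , 298.9529, 208.9047],
       [  0.    ,   0.    ,   1.    ]]), 'hand_eye': array([[-0.0004, -0.9531, -0.3027,  0.0833],
       [ 1.    , -0.0002, -0.0007,  0.0014],
       [ 0.0006, -0.3027,  0.9531, -0.1377],
       [ 0.    ,  0.    ,  0.    ,  1.    ]])}
{'clock': 0.1, 'joint_pos': array([-53.1096,  20.5883,   0.6407,  -0.0156, -70.1355, -16.5065]), 'qvel': array([ 0.0219, -0.0879, -0.0441,  0.1009,  0.0057, -0.0407]), 'tau': array([ -0.0022, -58.4163,  29.3753,   7.0155,   0.0101,  -0.    ]), 'tool_pos': array([ 0.2349, -0.6324,  0.2477]), 'orientation': array([ 179.9161,   -0.0095, -159.6214]), 'force': array([-0.5446,  0.1418,  0.495 ]), 'moment': array([ 0.0118,  0.0282, -0.0403]), 'gripper_force': 0.0, 'opening': 0.08767445262154913}
```

View pics/scene0.png

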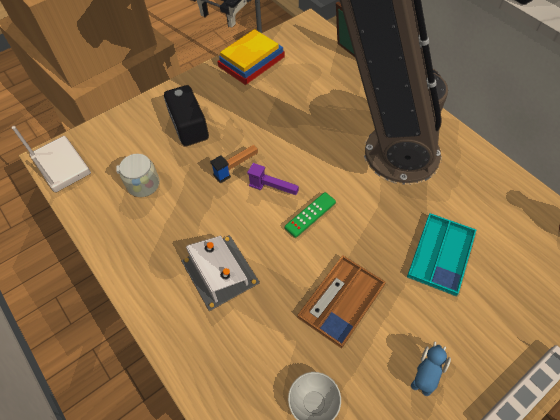

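View pics/top0.png

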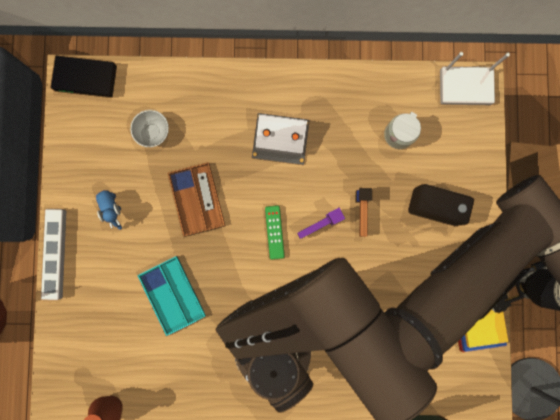

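The mallet is the one with the blue head and wooden handle (top px 364,195; scene px 222,168). The purple look-alike is at top px (337,216). The tray is the brown one at top px (197,200), and the turquoise one at (172,295) is the decoy. The bracket is at (281,137), with its pins at (266,132) on the left and (295,136) on the right. I'll confirm all this in one enlarged crop.

```bash
python3 - <<'E'
import cv2,numpy as np
im=cv2.imread("pics/top0.png")
cv2.imwrite("pics/top_crop.png",cv2.resize(im[105:247,165:387],None,fx=3.6,fy=3.6,interpolation=cv2.INTER_CUBIC))
im=cv2.imread("pics/scene0.png")
cv2.imwrite("pics/scene_crop.png",cv2.resize(im[135:355,170:395],None,fx=2.7,fy=2.7,interpolation=cv2.INTER_CUBIC))
E
```

```text
(no output)
```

View pics/top_crop.png

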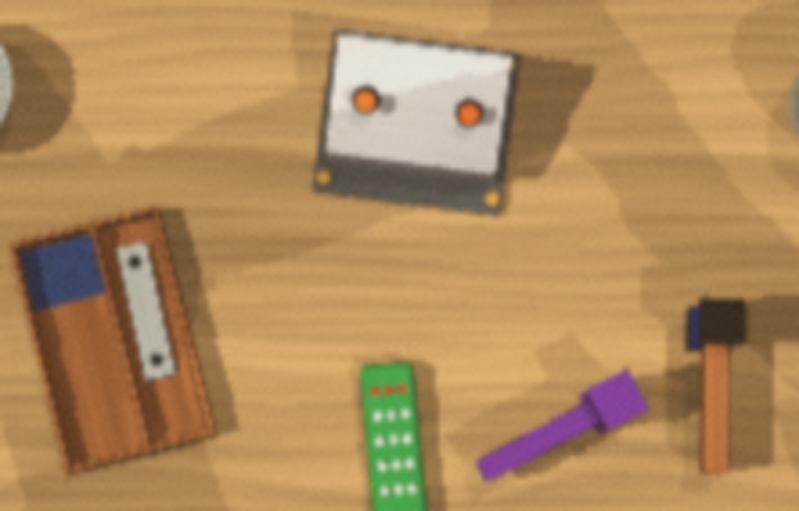

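View pics/scene_crop.png

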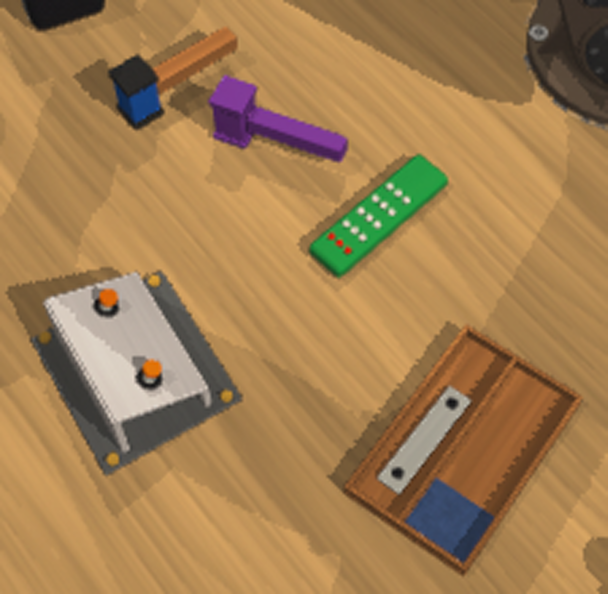

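The crop confirms it. The mallet head's black top is at crop (722,321), with the handle running to (714,472). The brown tray's corners are (12,245), (158,208), (214,432) and (70,474), with the blue pad on its far left. The plate's corners are (336,32), (515,55), (498,178) and (327,152), and the pins are at (365,100) and (469,113).

```bash
cat > h.py <<'E'
import numpy as np
from plant import ctrl
np.set_printoptions(precision=4,suppress=True)
def ray(n,uv,z):
    c=ctrl.calibration(n);T=c["extrinsics"]
    d=T[:3,:3]@np.linalg.inv(c["K"])@[*uv,1];o=T[:3,3]
    return o+d*(z-o[2])/d[2]
tc=lambda u,v:(165+u/3.6,105+v/3.6)
sc=lambda u,v:(170+u/2.7,135+v/2.7)
def tri(a,b):
    A=[];y=[]
    for n,uv in(("top",a),("scene",b)):
        T=np.linalg.inv(ctrl.calibration(n)["extrinsics"]);P=ctrl.calibration(n)["K"]@T[:3]
        for i in(0,1):
            r=uv[i]*P[2]-P[i];A.append(r[:3]);y.append(-r[3])
    return np.linalg.lstsq(np.array(A),np.array(y),rcond=None)[0]
E
python3 - <<'E'
from h import *
t=lambda u,v,z:ray("top",tc(u,v),z)
print("head top",t(722,321,.07),"tri",tri(tc(722,321),sc(133,76)))
print("scene head",ray("scene",sc(133,76),.07))
h0,h1=t(716,346,.047),t(714,472,.047);print("handle",h0,h1,np.degrees(np.arctan2(*(h0-h1)[1::-1])))
C=[t(*p,.02) for p in((12,245),(158,208),(214,432),(70,474))]
print("tray",*C,np.mean(C,0),[np.linalg.norm(C[i]-C[i-1]) for i in range(4)])
print("tray scene",np.mean([ray("scene",sc(*p),.02) for p in((468,328),(580,398),(464,572),(346,490))],0))
P=[t(336,32,.08),t(515,55,.08),t(498,178,.046),t(327,152,.046)]
print("plate",*P,np.mean(P,0))
L,R=tri(tc(365,100),sc(151,369)),tri(tc(469,113),sc(108,298))
print("pins",L,R,np.linalg.norm(L-R))
f=[t(313,190,.006),t(500,213,.006)];print("foot front",*f,np.linalg.norm(f[0]-f[1]))
for d in(P[0]-P[1],P[3]-P[2],L-R,f[0]-f[1]):print("yaw",np.degrees(np.arctan2(-d[0],d[1])))
d=C[0]-C[3]+C[1]-C[2];print("tray yaw",np.degrees(np.arctan2(d[1],d[0])))
E
```

```text
head top [ 0.4923 -0.2773  0.07  ] tri [ 0.4939 -0.2794  0.0612]
scene head [ 0.4973 -0.2733  0.07  ]
handle [ 0.4733 -0.2764  0.047 ] [ 0.3642 -0.2744  0.047 ] -1.0584861559005874
tray [0.5582 0.3401 0.02  ] [0.5929 0.2124 0.02  ] [0.3953 0.1591 0.02  ] [0.3571 0.2839 0.02  ] [0.4759 0.2489 0.02  ] [np.float64(0.20881053866247506), np.float64(0.13232069928070014), np.float64(0.20467863211069834), np.float64(0.13050059781058318)]
tray scene [0.4812 0.2533 0.02  ]
plate [0.7363 0.0555 0.08  ] [ 0.7184 -0.0982  0.08  ] [ 0.6184 -0.0865  0.046 ] [0.6394 0.0629 0.046 ] [ 0.6781 -0.0166  0.063 ]
pins [0.6793 0.0294 0.075 ] [ 0.6692 -0.0597  0.0738] 0.08965588931039233
foot front [0.6136 0.0764 0.006 ] [ 0.595 -0.091  0.006] 0.16833785002442742
yaw -6.6315701873586645
yaw -7.985964605129315
yaw -6.473975093766487
yaw -6.334579958000113
tray yaw 15.33511747073754
```

apply_moves(
  targets=[
    {"travel":[-41,27,0],"roll":0,"jaw":70},
    {"travel":[-41,27,0],"roll":0,"jaw":70},
    {"travel":[-41,27,0],"roll":0,"jaw":70},
    {"travel":[-41,27,0],"roll":0,"jaw":70},
    {"travel":[-41,27,0],"roll":0,"jaw":70},
    {"travel":[-41,27,0],"roll":0,"jaw":70},
    {"travel":[-41,27,0],"roll":0,"jaw":70},
    {"travel":[-41,27,0],"roll":0,"jaw":70},
    {"travel":[-40,27,0],"roll":0,"jaw":70},
    {"travel":[0,0,0],"roll":-8.5,"jaw":70},
  ],
)

```text
clock: 1.1
tool_pos: [0.4981, -0.2727, 0.2482]
orientation: [180.0, 0.0, -151.0]
force: [-1.7, -0.6, 0.4]
opening: 0.0699
gripper_force: 0.0
```

apply_moves(
  targets=[
    {"travel":[0,0,0],"roll":-8.5,"jaw":70},
    {"travel":[0,0,0],"roll":-8.5,"jaw":70},
    {"travel":[0,0,0],"roll":-8.5,"jaw":70},
    {"travel":[0,0,0],"roll":-8.5,"jaw":70},
    {"travel":[0,0,0],"roll":-8.5,"jaw":70},
    {"travel":[0,0,0],"roll":-8.5,"jaw":70},
    {"travel":[0,0,0],"roll":-8.5,"jaw":70},
    {"travel":[0,0,0],"roll":-8.5,"jaw":70},
    {"travel":[0,0,0],"roll":-8.5,"jaw":70},
    {"travel":[0,0,0],"roll":-8.5,"jaw":70},
  ],
)

```text
clock: 2.1
tool_pos: [0.4952, -0.2766, 0.2482]
orientation: [180.0, 0.0, -65.8]
force: [-0.1, 0.3, -0.9]
opening: 0.0701
gripper_force: 0.0
```

apply_moves(
  targets=[
    {"travel":[0,0,0],"roll":-8.5,"jaw":70},
    {"travel":[0,0,0],"roll":-8.5,"jaw":70},
    {"travel":[0,0,0],"roll":-8.5,"jaw":70},
    {"travel":[0,0,0],"roll":-8.5,"jaw":70},
    {"travel":[0,0,0],"roll":-8.5,"jaw":70},
    {"travel":[0,0,0],"roll":-8.5,"jaw":70},
    {"travel":[0,0,0],"roll":-8.5,"jaw":70},
    {"travel":[0,0,0],"roll":-5.6,"jaw":70},
    {"travel":[0,0,0],"roll":0,"jaw":70},
    {"travel":[0,0,0],"roll":0,"jaw":70},
  ],
)

```text
clock: 3.1
tool_pos: [0.4953, -0.2767, 0.2483]
orientation: [-180.0, 0.0, -1.2]
force: [0.3, 0.6, 0.2]
opening: 0.07
gripper_force: 0.0
```

```bash
python3 - <<'E'
from h import *
import cv2
o=ctrl.get_obs();print(o['clock'],o['joint_pos'],o['tool_pos'],o['orientation'])
cv2.imwrite("pics/w1.png",ctrl.snapshot("wrist")[:,:,::-1])
E
```

```text
3.1 [ -9.4336  10.4817 -13.1687  -0.006  -66.3752  98.247 ] [ 0.4953 -0.2767  0.2483] [-179.9909    0.0246   -1.189 ]
```

View pics/w1.png

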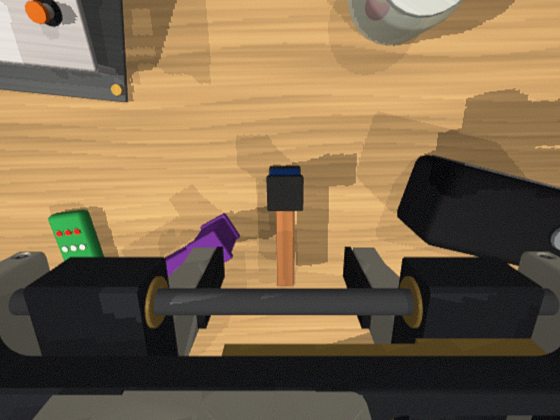

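The wrist view shows the black head top centred near (285,193), with the handle running down to (286,285). The jaws clear the purple look-alike at (205,245).

```bash
cat >> h.py <<'E'
from scipy.spatial.transform import Rotation as Rn
def wray(o,uv,z):
    c=ctrl.calibration("wrist");R=Rn.from_euler('xyz',o['orientation'],degrees=True).as_matrix()
    H=c["hand_eye"];d=R@H[:3,:3]@np.linalg.inv(c["K"])@[*uv,1];p=R@H[:3,3]+o['tool_pos']
    return p+d*(z-p[2])/d[2]
E
python3 - <<'E'
from h import *
o=ctrl.get_obs()
for uv in((267,176),(303,210),(285,193)):print(wray(o,uv,.07))
print(wray(o,(285,214),.047),wray(o,(286,285),.047),"pinR",wray(o,(37,11),.074))
E
```

```text
[ 0.5133 -0.2588  0.07  ]
[ 0.4742 -0.2973  0.07  ]
[ 0.4941 -0.2777  0.07  ]
[ 0.4621 -0.2772  0.047 ] [ 0.3651 -0.2766  0.047 ] pinR [ 0.6697 -0.0567  0.074 ]
```

apply_moves(
  targets=[
    {"travel":[-1,1,48],"roll":-1,"jaw":70},
    {"travel":[0,0,48],"roll":0,"jaw":70},
    {"travel":[0,0,48],"roll":0,"jaw":70},
    {"travel":[0,0,40],"roll":0,"jaw":70},
    {"travel":[0,0,21],"roll":0,"jaw":70},
    {"travel":[0,0,0],"roll":0,"jaw":20},
    {"travel":[0,0,0],"roll":0,"jaw":20},
    {"travel":[0,0,0],"roll":0,"jaw":20},
    {"travel":[0,0,0],"roll":0,"jaw":20},
    {"travel":[0,0,0],"roll":0,"jaw":20},
  ],
)

```text
clock: 4.15
tool_pos: [0.4954, -0.278, 0.0451]
orientation: [180.0, -0.2, -0.0]
force: [-0.1, 1.0, 5.0]
opening: 0.0397
gripper_force: 30.0
```

apply_moves(
  targets=[
    {"travel":[0,0,-30],"roll":0,"jaw":20},
    {"travel":[0,0,-45],"roll":0,"jaw":20},
    {"travel":[0,0,-45],"roll":0,"jaw":20},
    {"travel":[42,-17,0],"roll":0,"jaw":20},
    {"travel":[42,-17,0],"roll":0,"jaw":20},
    {"travel":[42,-17,0],"roll":0,"jaw":20},
    {"travel":[42,-16,0],"roll":0,"jaw":20},
    {"travel":[40,-16,0],"roll":0,"jaw":20},
    {"travel":[0,0,0],"roll":8.5,"jaw":20},
    {"travel":[0,0,0],"roll":8.5,"jaw":20},
  ],
)

```text
clock: 5.15
tool_pos: [0.703, -0.1936, 0.1625]
orientation: [-180.0, 0.1, -17.3]
force: [-1.2, 0.5, -3.1]
opening: 0.0396
gripper_force: 30.0
```

apply_moves(
  targets=[
    {"travel":[0,0,0],"roll":8.5,"jaw":20},
    {"travel":[0,0,0],"roll":8.5,"jaw":20},
    {"travel":[0,0,0],"roll":8.5,"jaw":20},
    {"travel":[0,0,0],"roll":8.5,"jaw":20},
    {"travel":[0,0,0],"roll":8.5,"jaw":20},
    {"travel":[0,0,0],"roll":8.5,"jaw":20},
    {"travel":[0,0,0],"roll":8.5,"jaw":20},
    {"travel":[0,0,0],"roll":8.5,"jaw":20},
    {"travel":[0,0,0],"roll":8.5,"jaw":20},
    {"travel":[0,0,0],"roll":3,"jaw":20},
  ],
)

```text
clock: 6.15
tool_pos: [0.702, -0.1946, 0.1636]
orientation: [180.0, 0.0, -96.9]
force: [-0.3, 0.0, -2.2]
opening: 0.0396
gripper_force: 30.0
```

```bash
python3 - <<'E'
from h import *
import cv2
o=ctrl.get_obs();print(o['clock'],o['joint_pos'],o['tool_pos'],o['orientation'],o['force'],o['moment'])
w=ctrl.snapshot("wrist")[:,:,::-1];s=ctrl.snapshot("scene")[:,:,::-1]
s=cv2.resize(s[120:330,100:380],(560,420))
cv2.imwrite("pics/ws2.png",cv2.resize(np.hstack([w,s]),(800,300)))
cv2.imwrite("pics/w2.png",w)
E
```

```text
6.15 [ -0.2431  28.6257   2.0906  -0.0283 -63.4815  -6.596 ] [ 0.702  -0.1946  0.1636] [179.9806   0.0232 -96.8518] [-0.2632  0.0022 -2.237 ] [-0.0073  0.0877  0.0225]
```

View pics/ws2.png

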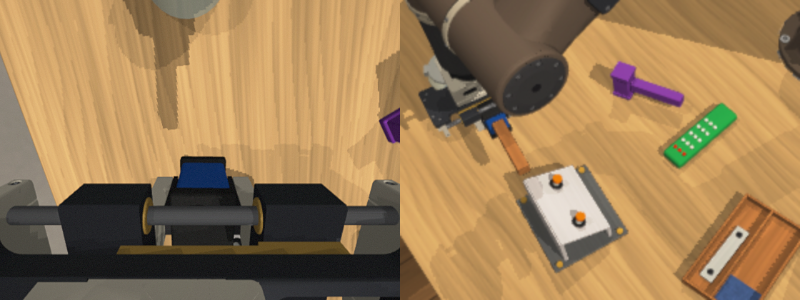

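The left half shows the head held level. The right half shows the handle reaching over the plate's back right corner. I'll lower it so that this fixed corner tilts the mallet about 20° in the jaws.

apply_moves(
  targets=[
    {"travel":[0,0,30],"roll":0,"jaw":20},
    {"travel":[0,0,25],"roll":0,"jaw":20},
    {"travel":[0,0,4],"roll":0,"jaw":20},
    {"travel":[0,0,4],"roll":0,"jaw":20},
    {"travel":[0,0,4],"roll":0,"jaw":20},
    {"travel":[0,0,4],"roll":0,"jaw":20},
  ],
)

```text
clock: 6.85
tool_pos: [0.7036, -0.1953, 0.0945]
orientation: [-179.8, -0.0, -96.5]
force: [-0.6, -2.5, 0.7]
opening: 0.0399
gripper_force: 30.0
```

apply_moves(
  targets=[
    {"travel":[0,0,4],"roll":0,"jaw":20},
    {"travel":[0,0,4],"roll":0,"jaw":20},
    {"travel":[0,0,4],"roll":0,"jaw":20},
    {"travel":[0,0,4],"roll":0,"jaw":20},
  ],
)

```text
clock: 7.25
tool_pos: [0.7025, -0.195, 0.0765]
orientation: [-180.0, -0.0, -96.5]
force: [-1.0, -3.3, 1.5]
opening: 0.0397
gripper_force: 30.0
```

apply_moves(
  targets=[
    {"travel":[0,0,4],"roll":0,"jaw":20},
    {"travel":[0,0,4],"roll":0,"jaw":20},
    {"travel":[0,0,3],"roll":0,"jaw":20},
    {"travel":[0,0,0],"roll":0,"jaw":20},
    {"travel":[0,0,-30],"roll":0,"jaw":20},
    {"travel":[0,0,-40],"roll":0,"jaw":20},
    {"travel":[0,0,0],"roll":0,"jaw":20},
  ],
)

```text
clock: 7.95
tool_pos: [0.7055, -0.1947, 0.1416]
orientation: [-179.5, -0.0, -96.4]
force: [0.5, 0.2, -1.5]
opening: 0.0392
gripper_force: 30.0
```

```bash
python3 - <<'E'
from h import *
import cv2
o=ctrl.get_obs();print(o['clock'],o['tool_pos'],o['force'])
w=ctrl.snapshot("wrist")[:,:,::-1];s=ctrl.snapshot("scene")[:,:,::-1]
s=cv2.resize(s[130:230,120:253],(560,420),interpolation=cv2.INTER_CUBIC)
cv2.imwrite("pics/ws3.png",cv2.resize(np.hstack([w,s]),(800,300)))
E
```

```text
7.95 [ 0.7055 -0.1947  0.1416] [ 0.4566  0.1843 -1.5152]
```

View pics/ws3.png

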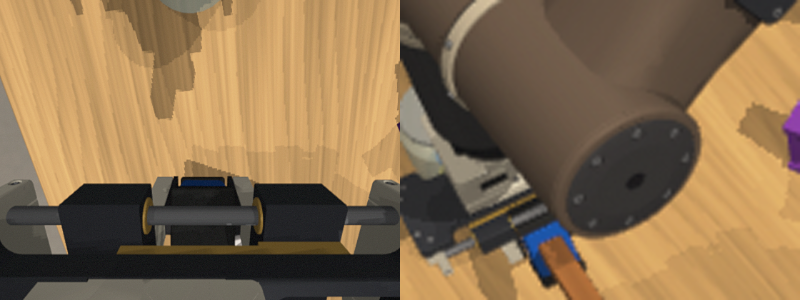

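```bash
python3 - <<'E'
from h import *
c=ctrl.calibration("wrist");H=np.linalg.inv(c["hand_eye"])
for th in(0,14,16,18,20,22,24):
    s,k=np.sin(np.radians(th)),np.cos(np.radians(th));r=[]
    for x,z in((20,42),(20,25),(20,-11)):
        p=np.array([x*k-z*s,0,3+x*s+z*k])/1000;q=c["K"]@(H[:3,:3]@p+H[:3,3]);r.append(q[1]/q[2]/1.4)
    print(th,np.round(r,1))
E
```

```text
0 [153.1 159.7 178.5]
14 [162.8 165.3 172.5]
16 [164.3 166.2 171.8]
18 [165.8 167.1 171.1]
20 [167.3 168.1 170.5]
22 [168.8 169.1 169.9]
24 [170.4 170.1 169.4]
```

The tilt estimated from the wrist view is about 19–20°. Next I'll turn the handle away from the robot and go above the left pin.

apply_moves(
  targets=[
    {"travel":[0,0,-15],"roll":8.5,"jaw":20},
    {"travel":[0,0,-15],"roll":8.5,"jaw":20},
    {"travel":[0,0,0],"roll":8.5,"jaw":20},
    {"travel":[0,0,0],"roll":8.5,"jaw":20},
    {"travel":[0,0,0],"roll":8.5,"jaw":20},
    {"travel":[0,0,0],"roll":8.5,"jaw":20},
    {"travel":[0,0,0],"roll":8.5,"jaw":20},
    {"travel":[0,0,0],"roll":8.5,"jaw":20},
    {"travel":[0,0,0],"roll":8.5,"jaw":20},
    {"travel":[0,0,0],"roll":8.5,"jaw":20},
  ],
)

```text
clock: 9.05
tool_pos: [0.7012, -0.194, 0.163]
orientation: [179.9, -0.2, 178.1]
force: [0.4, 0.1, -2.5]
opening: 0.0395
gripper_force: 30.0
```

apply_moves(
  targets=[
    {"travel":[0,0,0],"roll":5.1,"jaw":20},
    {"travel":[16,44,0],"roll":0,"jaw":20},
    {"travel":[16,44,0],"roll":0,"jaw":20},
    {"travel":[15,44,0],"roll":0,"jaw":20},
    {"travel":[15,44,0],"roll":0,"jaw":20},
    {"travel":[15,44,0],"roll":0,"jaw":20},
    {"travel":[0,0,0],"roll":0,"jaw":20},
    {"travel":[0,0,0],"roll":0,"jaw":20},
  ],
)

```text
clock: 9.85
tool_pos: [0.65, 0.0343, 0.164]
orientation: [-180.0, -0.2, 173.5]
force: [0.5, -0.6, -2.0]
opening: 0.0398
gripper_force: 30.0
```

```bash
python3 - <<'E'
from h import *
import cv2
o=ctrl.get_obs();print(o['clock'],o['joint_pos'],o['tool_pos'],o['orientation'],o['force'])
w=ctrl.snapshot("wrist")[:,:,::-1];s=ctrl.snapshot("scene")[:,:,::-1]
s=cv2.resize(s[190:310,150:310],(560,420),interpolation=cv2.INTER_CUBIC)
cv2.imwrite("pics/ws4.png",cv2.resize(np.vstack([w,s]),(448,600)) if 0 else cv2.resize(np.hstack([w,s]),(800,300)))
E
```

```text
9.85 [  20.1317   21.9139   -8.7895   -0.0514  -59.4456 -116.5698] [0.65   0.0343 0.164 ] [-179.9729   -0.1531  173.5357] [ 0.5105 -0.5752 -2.0123]
```

View pics/ws4.png

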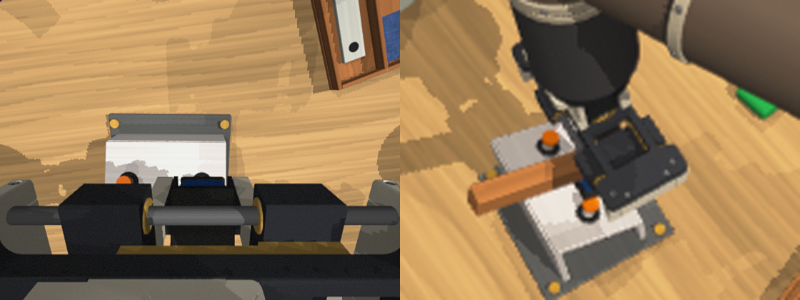

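apply_moves(
  targets=[
    {"travel":[-8,0,14],"roll":0,"jaw":20},
    {"travel":[-7,0,14],"roll":0,"jaw":20},
    {"travel":[-1,0,2.8],"roll":0,"jaw":20},
    {"travel":[-1,0,2.8],"roll":0,"jaw":20},
    {"travel":[-1,0,2.8],"roll":0,"jaw":20},
    {"travel":[0,0,0],"roll":0,"jaw":20},
  ],
)

```text
clock: 10.55
tool_pos: [0.6691, 0.0304, 0.1288]
orientation: [-180.0, -0.0, 173.4]
force: [0.1, 0.6, -1.2]
opening: 0.0396
gripper_force: 30.0
```

apply_moves(
  targets=[
    {"travel":[-0.7,0,1.9],"roll":0,"jaw":20},
    {"travel":[-0.7,0,1.9],"roll":0,"jaw":20},
    {"travel":[-0.7,0,1.9],"roll":0,"jaw":20},
  ],
)

```text
clock: 10.85
tool_pos: [0.6716, 0.0304, 0.1247]
orientation: [180.0, 0.1, 173.4]
force: [-3.4, 0.1, 6.7]
opening: 0.0395
gripper_force: 30.0
```

apply_moves(
  targets=[
    {"travel":[-0.7,0,1.9],"roll":0,"jaw":20},
    {"travel":[-0.7,0,1.9],"roll":0,"jaw":20},
  ],
)

```text
clock: 11.05
tool_pos: [0.673, 0.0303, 0.1211]
orientation: [180.0, 0.1, 173.4]
force: [-4.4, -0.0, 5.8]
opening: 0.0389
gripper_force: 30.0
```

I'm about 11 mm too far upslope because I got a correction sign wrong. I'll back off, re-centre and press again.

apply_moves(
  targets=[
    {"travel":[3,0,-8],"roll":0,"jaw":20},
    {"travel":[11,0,0],"roll":0,"jaw":20},
    {"travel":[-1,0,2.8],"roll":0,"jaw":20},
    {"travel":[-0.7,0,1.9],"roll":0,"jaw":20},
    {"travel":[0,0,0],"roll":0,"jaw":20},
  ],
)

```text
clock: 11.55
tool_pos: [0.6602, 0.0316, 0.1224]
orientation: [-180.0, -0.0, 173.4]
force: [0.6, -0.4, -1.3]
opening: 0.0395
gripper_force: 30.0
```

apply_moves(
  targets=[
    {"travel":[-0.7,0,1.9],"roll":0,"jaw":20},
    {"travel":[-0.7,0,1.9],"roll":0,"jaw":20},
    {"travel":[-0.7,0,1.9],"roll":0,"jaw":20},
  ],
)

```text
clock: 11.85
tool_pos: [0.6625, 0.0312, 0.1171]
orientation: [-180.0, -0.0, 173.4]
force: [-7.5, 0.6, 16.1]
opening: 0.0396
gripper_force: 30.0
```

apply_moves(
  targets=[
    {"travel":[-0.7,0,1.9],"roll":0,"jaw":20},
  ],
)

```text
clock: 11.95
tool_pos: [0.6634, 0.0311, 0.1173]
orientation: [-180.0, 0.0, 173.4]
force: [-13.1, 2.1, 24.9]
opening: 0.0393
gripper_force: 30.0
```

Pushing another 2 mm produced no movement at about 30 N, so the pin is bottomed. I'll ease back slightly, hold, and read the force.

apply_moves(
  targets=[
    {"travel":[0.2,0,-0.5],"roll":0,"jaw":20},
    {"travel":[0,0,0],"roll":0,"jaw":20},
  ],
)

```text
clock: 12.15
tool_pos: [0.6629, 0.0312, 0.1173]
orientation: [-180.0, 0.0, 173.4]
force: [-5.5, 0.6, 9.0]
opening: 0.0398
gripper_force: 30.0
```

apply_moves(
  targets=[
    {"travel":[-0.2,0,0.4],"roll":0,"jaw":20},
    {"travel":[0,0,0],"roll":0,"jaw":20},
  ],
)

```text
clock: 12.35
tool_pos: [0.6631, 0.0312, 0.1174]
orientation: [-180.0, 0.0, 173.4]
force: [-7.8, 0.9, 11.9]
opening: 0.0393
gripper_force: 30.0
```

apply_moves(
  targets=[
    {"travel":[-0.2,0,0.8],"roll":0,"jaw":20},
    {"travel":[0,0,0],"roll":0,"jaw":20},
    {"travel":[0,0,0],"roll":0,"jaw":20},
  ],
)

```text
clock: 12.65
tool_pos: [0.6633, 0.0312, 0.1174]
orientation: [-180.0, 0.1, 173.4]
force: [-9.2, 1.2, 17.5]
opening: 0.0397
gripper_force: 30.0
```

The left pin is bottomed and holds about 21.6 N without giving. Next is the right pin, 90 mm toward −y.

apply_moves(
  targets=[
    {"travel":[4,0,-11],"roll":0,"jaw":20},
    {"travel":[8,0,-22],"roll":0,"jaw":20},
    {"travel":[0,-45,0],"roll":0,"jaw":20},
    {"travel":[0,-45,0],"roll":0,"jaw":20},
    {"travel":[0,0,0],"roll":0,"jaw":20},
    {"travel":[0,0,0],"roll":0,"jaw":20},
  ],
)

```text
clock: 13.25
tool_pos: [0.6409, -0.058, 0.1478]
orientation: [180.0, 0.0, 173.3]
force: [-0.3, -0.7, -1.9]
opening: 0.0396
gripper_force: 30.0
```

```bash
python3 - <<'E'
from h import *
import cv2
o=ctrl.get_obs();print(o['clock'],o['tool_pos'],o['orientation'],o['force'])
s=ctrl.snapshot("scene")[:,:,::-1];cv2.imwrite("pics/s5.png",s)
for f in("pics/scene0.png","pics/s5.png"):
    im=cv2.imread(f);h=cv2.cvtColor(im,cv2.COLOR_BGR2HSV)
    m=cv2.inRange(h,(5,190,170),(15,255,255));m[:,:195]=0;m[:,245:]=0;m[:230]=0;m[290:]=0
    n,l,st,c=cv2.connectedComponentsWithStats(m);print(f,[(st[i][4],c[i]) for i in range(1,n) if st[i][4]>8])
a=cv2.imread("pics/scene0.png")[215:305,180:290];b=s[215:305,180:290]
cv2.imwrite("pics/cmp5.png",cv2.resize(np.hstack([a,b]),None,fx=3.6,fy=3.6,interpolation=cv2.INTER_CUBIC))
E
```

```text
13.25 [ 0.6409 -0.058   0.1478] [179.9952   0.0074 173.2568] [-0.3131 -0.7178 -1.9268]
pics/scene0.png [(np.int32(29), array([209.5862, 244.6207])), (np.int32(31), array([225.9032, 271.2581]))]
pics/s5.png [(np.int32(16), array([210.0625, 245.875 ])), (np.int32(19), array([224.6842, 272.9474]))]
```

View pics/cmp5.png

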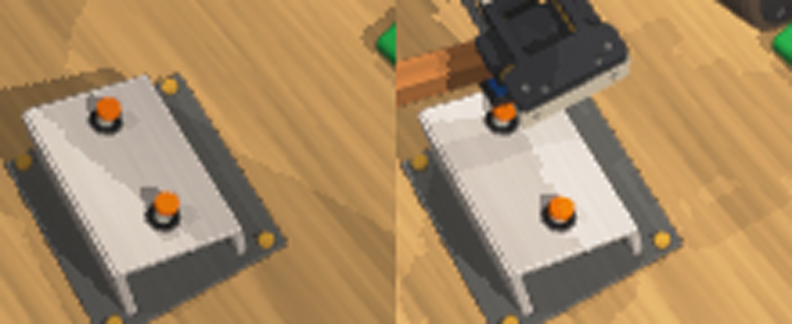

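The left head now sits visibly closer to its collar (right half, 560,210) than before (left half, 166,205), a drop of about 5 mm. Now the right pin.

apply_moves(
  targets=[
    {"travel":[-4,0,11],"roll":0,"jaw":20},
    {"travel":[-2,0,5],"roll":0,"jaw":20},
    {"travel":[-0.7,0,1.9],"roll":0,"jaw":20},
    {"travel":[-0.7,0,1.9],"roll":0,"jaw":20},
    {"travel":[-0.4,0,1],"roll":0,"jaw":20},
  ],
)

```text
clock: 13.8
tool_pos: [0.6489, -0.0574, 0.1265]
orientation: [-180.0, -0.0, 173.4]
force: [0.0, 0.5, -3.2]
opening: 0.0396
gripper_force: 30.0
```

apply_moves(
  targets=[
    {"travel":[-0.4,0,1],"roll":0,"jaw":20},
    {"travel":[-0.4,0,1],"roll":0,"jaw":20},
    {"travel":[-0.4,0,1],"roll":0,"jaw":20},
  ],
)

```text
clock: 14.1
tool_pos: [0.6501, -0.0578, 0.124]
orientation: [180.0, 0.0, 173.4]
force: [0.2, 0.9, -2.0]
opening: 0.0397
gripper_force: 30.0
```

apply_moves(
  targets=[
    {"travel":[-0.4,0,1],"roll":0,"jaw":20},
    {"travel":[-0.4,0,1],"roll":0,"jaw":20},
  ],
)

```text
clock: 14.3
tool_pos: [0.6509, -0.058, 0.1219]
orientation: [180.0, 0.0, 173.4]
force: [0.1, -0.5, -1.8]
opening: 0.0401
gripper_force: 30.0
```

apply_moves(
  targets=[
    {"travel":[-0.4,0,1],"roll":0,"jaw":20},
    {"travel":[-0.4,0,1],"roll":0,"jaw":20},
  ],
)

```text
clock: 14.5
tool_pos: [0.6517, -0.058, 0.1205]
orientation: [-180.0, 0.0, 173.4]
force: [-3.7, 1.6, 4.7]
opening: 0.0395
gripper_force: 30.0
```

apply_moves(
  targets=[
    {"travel":[-0.4,0,1],"roll":0,"jaw":20},
    {"travel":[-0.4,0,1],"roll":0,"jaw":20},
  ],
)

```text
clock: 14.7
tool_pos: [0.6523, -0.0582, 0.1187]
orientation: [-180.0, 0.0, 173.4]
force: [-3.7, 1.6, 5.5]
opening: 0.0396
gripper_force: 30.0
```

apply_moves(
  targets=[
    {"travel":[-0.4,0,1],"roll":0,"jaw":20},
    {"travel":[-0.4,0,1],"roll":0,"jaw":20},
  ],
)

```text
clock: 14.9
tool_pos: [0.6531, -0.0583, 0.1167]
orientation: [-180.0, 0.0, 173.4]
force: [-5.0, 0.9, 6.6]
opening: 0.0395
gripper_force: 30.0
```

apply_moves(
  targets=[
    {"travel":[-0.4,0,1],"roll":0,"jaw":20},
    {"travel":[-0.4,0,1],"roll":0,"jaw":20},
  ],
)

```text
clock: 15.1
tool_pos: [0.6539, -0.0583, 0.1147]
orientation: [-180.0, 0.0, 173.4]
force: [-3.3, 0.4, 6.2]
opening: 0.04
gripper_force: 30.0
```

apply_moves(
  targets=[
    {"travel":[-0.4,0,1],"roll":0,"jaw":20},
    {"travel":[-0.4,0,1],"roll":0,"jaw":20},
  ],
)

```text
clock: 15.3
tool_pos: [0.6546, -0.0585, 0.1134]
orientation: [-180.0, 0.0, 173.4]
force: [-8.1, 1.9, 17.4]
opening: 0.0399
gripper_force: 30.0
```

apply_moves(
  targets=[
    {"travel":[-0.4,0,1],"roll":0,"jaw":20},
  ],
)

```text
clock: 15.4
tool_pos: [0.6551, -0.0586, 0.1135]
orientation: [-180.0, 0.0, 173.4]
force: [-12.1, 3.8, 23.9]
opening: 0.0397
gripper_force: 30.0
```

apply_moves(
  targets=[
    {"travel":[0,0,0],"roll":0,"jaw":20},
    {"travel":[0,0,0],"roll":0,"jaw":20},
  ],
)

```text
clock: 15.6
tool_pos: [0.655, -0.0585, 0.1135]
orientation: [-180.0, 0.0, 173.4]
force: [-9.2, 2.2, 16.8]
opening: 0.0397
gripper_force: 30.0
```

The right pin is bottomed after about 7 mm and holds about 21 N. On to the tray.

apply_moves(
  targets=[
    {"travel":[4,0,-11],"roll":0,"jaw":20},
    {"travel":[4,0,-40],"roll":0,"jaw":20},
    {"travel":[16,0,-40],"roll":0,"jaw":20},
    {"travel":[20,42,0],"roll":0,"jaw":20},
    {"travel":[20,42,0],"roll":0,"jaw":20},
    {"travel":[20,42,0],"roll":0,"jaw":20},
    {"travel":[20,42,0],"roll":0,"jaw":20},
    {"travel":[20,42,0],"roll":0,"jaw":20},
    {"travel":[20,42,0],"roll":0,"jaw":20},
    {"travel":[20,42,0],"roll":0,"jaw":20},
  ],
)

```text
clock: 16.6
tool_pos: [0.5253, 0.2542, 0.2023]
orientation: [180.0, 0.0, 173.4]
force: [0.7, 0.4, -2.4]
opening: 0.0398
gripper_force: 30.0
```

apply_moves(
  targets=[
    {"travel":[16,38,0],"roll":0,"jaw":20},
    {"travel":[0,0,0],"roll":-8.5,"jaw":20},
    {"travel":[0,0,0],"roll":-8.5,"jaw":20},
    {"travel":[0,0,0],"roll":-8.5,"jaw":20},
    {"travel":[0,0,0],"roll":-8.5,"jaw":20},
    {"travel":[0,0,0],"roll":-8.5,"jaw":20},
    {"travel":[0,0,0],"roll":-8.5,"jaw":20},
    {"travel":[0,0,0],"roll":-8.5,"jaw":20},
    {"travel":[0,0,0],"roll":-8.5,"jaw":20},
    {"travel":[0,0,0],"roll":-8.5,"jaw":20},
  ],
)

```text
clock: 17.6
tool_pos: [0.5146, 0.2921, 0.202]
orientation: [-180.0, 0.0, -109.8]
force: [0.8, -0.1, -2.4]
opening: 0.0397
gripper_force: 30.0
```

apply_moves(
  targets=[
    {"travel":[0,0,0],"roll":-8.5,"jaw":20},
    {"travel":[0,0,0],"roll":-8.5,"jaw":20},
    {"travel":[0,0,0],"roll":-8.5,"jaw":20},
    {"travel":[0,0,0],"roll":-8.5,"jaw":20},
    {"travel":[0,0,0],"roll":-8.5,"jaw":20},
    {"travel":[0,0,0],"roll":-8.5,"jaw":20},
    {"travel":[0,0,0],"roll":-8.5,"jaw":20},
    {"travel":[0,0,0],"roll":-8.5,"jaw":20},
    {"travel":[0,0,0],"roll":-8.5,"jaw":20},
    {"travel":[0,0,0],"roll":-8.5,"jaw":20},
  ],
)

```text
clock: 18.6
tool_pos: [0.5146, 0.2921, 0.202]
orientation: [-180.0, -0.0, -24.8]
force: [0.3, -0.3, -2.2]
opening: 0.0394
gripper_force: 30.0
```

apply_moves(
  targets=[
    {"travel":[0,0,0],"roll":-8.5,"jaw":20},
    {"travel":[0,0,0],"roll":-8.5,"jaw":20},
    {"travel":[0,0,0],"roll":-8.5,"jaw":20},
    {"travel":[0,0,0],"roll":-8.5,"jaw":20},
    {"travel":[0,0,0],"roll":-6.4,"jaw":20},
    {"travel":[0,0,0],"roll":0,"jaw":20},
  ],
)

```text
clock: 19.2
tool_pos: [0.5146, 0.2921, 0.202]
orientation: [-180.0, -0.0, 15.4]
force: [0.4, -1.1, -2.3]
opening: 0.0397
gripper_force: 30.0
```

```bash
python3 - <<'E'
from h import *
import cv2
o=ctrl.get_obs();print(o['clock'],o['joint_pos'],o['tool_pos'],o['orientation'],o['force'])
w=ctrl.snapshot("wrist")[:,:,::-1];t=ctrl.snapshot("top")[:,:,::-1]
t=cv2.resize(t[150:255,150:290],(560,420),interpolation=cv2.INTER_CUBIC)
cv2.imwrite("pics/ws6.png",cv2.resize(np.hstack([w,t]),(800,300)));cv2.imwrite("pics/w6.png",w)
# orange check of pins in top view before/after, pad (blue) location in wrist
h=cv2.cvtColor(w,cv2.COLOR_BGR2HSV);m=cv2.inRange(h,(105,80,40),(125,255,200))
n,l,st,c=cv2.connectedComponentsWithStats(m);print([(st[i],c[i]) for i in range(1,n) if st[i][4]>60])
E
```

```text
19.2 [ 48.4893  14.7355 -13.9564  -0.0022 -61.2871  56.8821] [0.5146 0.2921 0.202 ] [-179.9869   -0.0165   15.3704] [ 0.4046 -1.1041 -2.2665]
[(array([ 256,  144,   59,   48, 2769], dtype=int32), array([284.6302, 167.3655])), (array([253, 252,  61,   9, 521], dtype=int32), array([283.1152, 256.1401]))]
```

```bash
python3 - <<'E'
from h import *
o=ctrl.get_obs()
a=np.radians(o['orientation'][2]);R=np.array([[np.cos(a),np.sin(a)],[-np.sin(a),np.cos(a)]])
for uv in((284.6,144),(284.6,192),(256,168),(315,168),(284.6,167.4)):
    p=wray(o,uv,.006);print(uv,p,"fwd,left of TCP (mm)",R@(p-o['tool_pos'])[:2]*1000)
E
```

```text
(284.6, 144) [0.563  0.3049 0.006 ] fwd,left of TCP (mm) [49.9787 -0.2511]
(284.6, 192) [0.5106 0.2907 0.006 ] fwd,left of TCP (mm) [-4.2355 -0.3   ]
(256, 168) [0.5291 0.329  0.006 ] fwd,left of TCP (mm) [23.5491 31.8264]
(315, 168) [0.5463 0.265  0.006 ] fwd,left of TCP (mm) [ 23.5204 -34.3998]
(284.6, 167.4) [0.5381 0.2982 0.006 ] fwd,left of TCP (mm) [24.2121 -0.2744]
```

View pics/ws6.png

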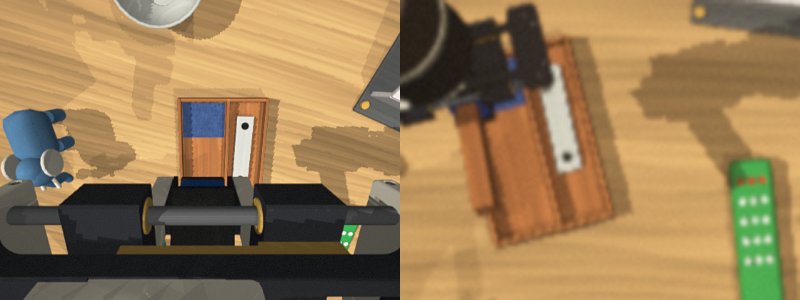

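The mallet sits in line with the wide compartment, with the blue pad ahead of it at (204,120). It is still tilted, so I'll touch the face's front edge down on the pad and draw it back while pressing, to level it in the jaws.

apply_moves(
  targets=[
    {"travel":[22,1,0],"roll":0,"jaw":20},
    {"travel":[0,0,45],"roll":0,"jaw":20},
    {"travel":[0,0,45],"roll":0,"jaw":20},
    {"travel":[0,0,40],"roll":0,"jaw":20},
    {"travel":[0,0,10],"roll":0,"jaw":20},
    {"travel":[0,0,3],"roll":0,"jaw":20},
    {"travel":[0,0,0],"roll":0,"jaw":20},
  ],
)

```text
clock: 20.0
tool_pos: [0.5371, 0.2977, 0.0603]
orientation: [-180.0, -0.1, 15.3]
force: [-0.4, 1.0, -3.0]
opening: 0.0396
gripper_force: 30.0
```

apply_moves(
  targets=[
    {"travel":[0,0,1],"roll":0,"jaw":20},
    {"travel":[0,0,1],"roll":0,"jaw":20},
  ],
)

```text
clock: 20.2
tool_pos: [0.537, 0.2978, 0.0588]
orientation: [-179.9, -0.2, 15.3]
force: [-0.6, -0.4, -1.9]
opening: 0.0398
gripper_force: 30.0
```

apply_moves(
  targets=[
    {"travel":[0,0,1],"roll":0,"jaw":20},
    {"travel":[0,0,1],"roll":0,"jaw":20},
  ],
)

```text
clock: 20.4
tool_pos: [0.5363, 0.2972, 0.0555]
orientation: [-180.0, -0.1, 15.3]
force: [-0.3, -0.5, -2.0]
opening: 0.0395
gripper_force: 30.0
```

apply_moves(
  targets=[
    {"travel":[0,0,1],"roll":0,"jaw":20},
    {"travel":[0,0,1],"roll":0,"jaw":20},
  ],
)

```text
clock: 20.6
tool_pos: [0.5361, 0.2969, 0.0529]
orientation: [-180.0, -0.0, 15.3]
force: [-0.1, -0.2, -3.2]
opening: 0.0397
gripper_force: 30.0
```

apply_moves(
  targets=[
    {"travel":[0,0,1],"roll":0,"jaw":20},
    {"travel":[0,0,0],"roll":0,"jaw":20},
  ],
)

```text
clock: 20.8
tool_pos: [0.5366, 0.2971, 0.0525]
orientation: [180.0, -0.0, 15.3]
force: [-1.3, -1.6, 3.4]
opening: 0.0396
gripper_force: 30.0
```

apply_moves(
  targets=[
    {"travel":[0,0,1],"roll":0,"jaw":20},
    {"travel":[-2,0,0.3],"roll":0,"jaw":20},
    {"travel":[-2,0,0.3],"roll":0,"jaw":20},
    {"travel":[-2,0,0.3],"roll":0,"jaw":20},
  ],
)

```text
clock: 21.2
tool_pos: [0.5329, 0.2965, 0.0523]
orientation: [-179.9, -0.3, 15.4]
force: [4.7, -2.4, 12.6]
opening: 0.039
gripper_force: 30.0
```

apply_moves(
  targets=[
    {"travel":[-2,0,0.4],"roll":0,"jaw":20},
    {"travel":[-2,0,0.4],"roll":0,"jaw":20},
  ],
)

```text
clock: 21.4
tool_pos: [0.5294, 0.2958, 0.052]
orientation: [-179.9, -0.4, 15.4]
force: [2.8, -3.2, 14.9]
opening: 0.0397
gripper_force: 30.0
```

apply_moves(
  targets=[
    {"travel":[-1,0,1],"roll":0,"jaw":20},
    {"travel":[-2,0,0.7],"roll":0,"jaw":20},
    {"travel":[-2,0,0.5],"roll":0,"jaw":20},
  ],
)

```text
clock: 21.7
tool_pos: [0.5253, 0.2949, 0.0511]
orientation: [-179.9, -0.5, 15.4]
force: [1.5, -4.8, 23.2]
opening: 0.0399
gripper_force: 29.9
```

```bash
python3 - <<'E'
from h import *
import cv2
o=ctrl.get_obs();print(o['clock'],o['tool_pos'],o['force'],o['moment'])
w=ctrl.snapshot("wrist")[:,:,::-1];cv2.imwrite("pics/w7.png",w)
h=cv2.cvtColor(w,cv2.COLOR_BGR2HSV)
for u in(275,284,293):print([tuple(w[v,u]) for v in range(0)],u,"".join("B" if h[v,u,0] in range(100,130) and h[v,u,1]>80 and h[v,u,2]>50 else "k" if h[v,u,2]<50 else "." for v in range(180,280)))
w=cv2.imread("pics/w6.png");h=cv2.cvtColor(w,cv2.COLOR_BGR2HSV)
for u in(275,284):print(u,"".join("B" if h[v,u,0] in range(100,130) and h[v,u,1]>80 and h[v,u,2]>50 else "k" if h[v,u,2]<50 else "." for v in range(180,280)))
E
```

```text
21.7 [0.5253 0.2949 0.0511] [ 1.4977 -4.7768 23.2471] [-1.4328 -0.4993 -0.0795]
[] 275 .......BBBBBBBBBBBBBBBBBBBBBBBBBBBBBBBBBBBBBBBBBBBBBBBkkkkkkkBBBBBBBBBBBBBBBBBBBBBkkkkkkkkkkkkkkkkkk
[] 284 .......BBBBBBBBBBBBBBBBBBBBBBBBBBBBBBBBBBBBBBBBBBBBBBBBkkkkkBBBBBBBBBBBBBBBBBBBBBBkkkkkkkkkkkkkkkkkk
[] 293 .......BBBBBBBBBBBBBBBBBBBBBBBBBBBBBBBBBBBBBBBBBBBBBBBBkkkkkkBBBBBBBBBBBBBBBBBBBBBkkkkkkkkkkkkkkkkkk
275 BBBBBBBBBBBB........................................................kkkkBBBBBBBBkkkkkkkkkkkkkkkkkkkk
284 BBBBBBBBBBBB........................................................kkkkBBBBBBBBkkkkkkkkkkkkkkkkkkkk
```

The visible blue side of the head grew from 8 px to 21 px (about 35 px when level), so it is levelling and roughly half done. I'll continue.

apply_moves(
  targets=[
    {"travel":[-2,0,0.6],"roll":0,"jaw":20},
    {"travel":[-2,0,0.6],"roll":0,"jaw":20},
    {"travel":[-2,0,0.5],"roll":0,"jaw":20},
    {"travel":[-1,0,0.5],"roll":0,"jaw":20},
  ],
)

```text
clock: 22.15
tool_pos: [0.5174, 0.2925, 0.0487]
orientation: [-179.9, -0.4, 15.4]
force: [-2.4, -4.1, 26.2]
opening: 0.0394
gripper_force: 29.9
```

```bash
cat > bl.py <<'E'
from h import *
import cv2
o=ctrl.get_obs();print(o['clock'],o['tool_pos'],o['force'],o['moment'])
w=ctrl.snapshot("wrist")[:,:,::-1];h=cv2.cvtColor(w,cv2.COLOR_BGR2HSV)
for u in(275,284,293):print(u,"".join("B" if h[v,u,0] in range(100,130) and h[v,u,1]>80 and h[v,u,2]>50 else "k" if h[v,u,2]<50 else "." for v in range(180,280)))
E
python3 bl.py
```

```text
22.15 [0.5174 0.2925 0.0487] [-2.4365 -4.0957 26.158 ] [-1.5235  0.7108 -0.0537]
275 BBBBBBBBBBBBBBBBBBBBBBBBBBBBBBBBBBBBBBBBBBBBkkkkkkk.BBBBBBBBBBBBBBBBBBBBBBBBBBBBBBBBkkkkkkkkkkkkkkkk
284 BBBBBBBBBBBBBBBBBBBBBBBBBBBBBBBBBBBBBBBBBBBBkkkkkkkkBBBBBBBBBBBBBBBBBBBBBBBBBBBBBBBB.kkkkkkkkkkkkkkk
293 BBBBBBBBBBBBBBBBBBBBBBBBBBBBBBBBBBBBBBBBBBBBkkkkkkkkBBBBBBBBBBBBBBBBBBBBBBBBBBBBBBBBBkkkkkkkkkkkkkkk
```

The blue side is now 32–33 px, so the head is within about 2° of level. I'll unload, open and lift straight up.

apply_moves(
  targets=[
    {"travel":[0,0,-1.5],"roll":0,"jaw":20},
    {"travel":[0,0,0],"roll":0,"jaw":50},
    {"travel":[0,0,0],"roll":0,"jaw":60},
    {"travel":[0,0,0],"roll":0,"jaw":60},
    {"travel":[0,0,-20],"roll":0,"jaw":60},
    {"travel":[0,0,-40],"roll":0,"jaw":60},
    {"travel":[0,0,-45],"roll":0,"jaw":60},
    {"travel":[0,0,-45],"roll":0,"jaw":60},
    {"travel":[0,0,0],"roll":0,"jaw":60},
  ],
)

```text
clock: 23.1
tool_pos: [0.5176, 0.2932, 0.2029]
orientation: [-179.8, -0.6, 15.4]
force: [1.1, 0.3, 0.4]
opening: 0.06
gripper_force: 0.0
```

```bash
python3 - <<'E'
from h import *
import cv2
o=ctrl.get_obs();print(o['clock'],o['tool_pos'],o['orientation'],o['force'])
w=ctrl.snapshot("wrist")[:,:,::-1];t=ctrl.snapshot("scene")[:,:,::-1]
t=cv2.resize(t[210:360,180:400],(560,420),interpolation=cv2.INTER_CUBIC)
cv2.imwrite("pics/ws8.png",cv2.resize(np.hstack([w,t]),(800,300)))
E
```

```text
23.1 [0.5176 0.2932 0.2029] [-179.7705   -0.552    15.3508] [1.0559 0.3284 0.4322]
```

View pics/ws8.png

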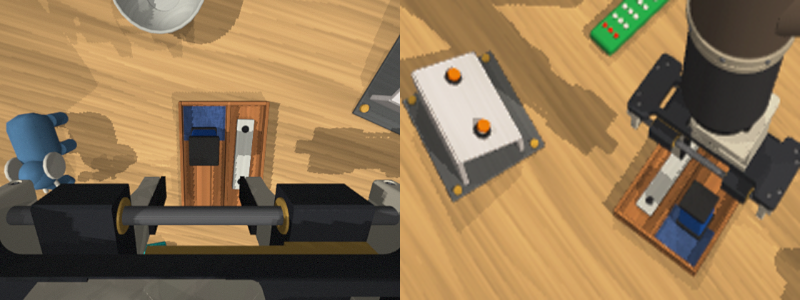

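The mallet stands flat in the wide compartment with its head at the pad (wrist 204,148), centred and with the handle toward the other end. Both pins are down (right half, 453,75 and 482,127).

```bash
python3 -c "
from plant import ctrl
print(ctrl.close_job())"
```

```text
the job is handed in; nothing more can be done
None
```

I drove both pins to the bottom with the mallet, left then right (each held about 21 N; the highest reading was about 30 N), stood the mallet in the wide compartment with its head at the blue pad, and handed the job in at about 23 s; no verdict came back.

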